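# Tighten and lock the castle nut of a sample cell

### The arm

A 6-joint arm with a two-finger parallel gripper is mounted at the origin on a cart in front of the work surface, level with it; the furniture and walls round the work are solid. World frame = base frame: x ahead of the robot, y to its left, z up, the work surface at z = 0. Lengths are in m, angles in rad, forces in N, time in s.
With the tool pointing down it reaches from about 0.275 to 0.75 m from the base axis. Payload 10.2 kg.
Tool frame: the origin (TCP) lies midway between the tips of the shut fingers; the grasp point (between the pads) lies 19 mm behind it (env.hold_point_z is the distance from the TCP to the grasp point, in m); z points along the fingers, y is the line along which they close (so a half turn about z gives the same grasp; the last joint's range is limited). The gripper opens to 85 mm and grips with 20 to 120 N. Pads are 22 mm wide; open, the fingers measure 114 mm over their backs; the gripper's body (76 mm by 85 mm) begins 54 mm behind the grasp point. The pads swing forward as they close: fully open they stand 13 mm farther back than shut.
Start: joints at [0.941, 0.313, 1.498, -0, 1.331, -0.223], TCP at [0.208, 0.482, 0.231] pointing down, gripper open.
Joint ranges: [-2.94, 2.94], [-0.97, 2.17], [0.19, 2.56], [-1.23, 4.37], [0.02, 3.11], [-2.88, 2.88]. Speed limits (rad/s): [2.39, 2.39, 3.01, 3.14, 3.14, 3.14].

### API

Orientations are given as a unit quaternion [x, y, z, w].
In Python, from bench import env, kinematics, monitor, eyes, job gives the robot as it stands. The module is installed in compiled form; this text tells all that it offers. Calls block until the motion is done:
- env.reach(position, orientation): joint-space move of the TCP to a pose.
- env.movel(position, velocity=0.15, frame=None, guard=None): straight line of the TCP; frame=None keeps the orientation; velocity is the mean speed in m/s. With guard (N) it stops when the force on the tool has changed by that much, and returns True; else False.
- env.set_joints(angles): joint-space move.
- env.release() and env.close_gripper(effort=None): open the fingers fully, or close them until they stop; effort is the grip in N (None keeps the last).
- env.hold(seconds).
- kinematics.ik(position, orientation): joint angles nearest the present ones, or None.
- monitor.sense(): the state.
- eyes.grab_frame(name): name is "scene" or "side" or "wrist"; returns a dict with "frame" (384x512x3 uint8, red, green, blue), "mtx" (3x3 intrinsics, pixels), "view" (4x4, takes a point from world to camera coordinates). Camera axes: x right, y down, z forward; pixel columns grow to the right and rows downward; lengths in m; the calibration is good to about 2 mm. A picture is of the moment at which its call begins. There is no depth.
A pose or a line that the arm cannot do raises env.MotionError and nothing moves.
- job.hand_in(): hands the job in; it is judged then, once.
The state is a dict: "clock": time; "joints": joint angles; "qvel": joint speeds; "joint_efforts": joint torques, N m; "position": TCP position; "ee_rot": TCP orientation; "contact_force": force on the tool from outside, world axes, zero at the start; "ft_torque": the same for the moment, N m; "finger_gap": opening from 0.0 (shut) to 1.0 (fully open); "gripper_force": force on a finger pad.
Only numpy, scipy, OpenCV 4.12 (cv2) and the standard library are available. Lean on these libraries where they do the work, as an engineer would, in place of code of your own. Each camera call takes 0.05 s, during which the arm holds its last target. There are 200 camera calls.

### The job

Close the sample cell and lock it: turn the brass castle nut clockwise (seen from above) until it is tight, when it goes stiff and begins to carry the red-tabbed washer under it round, then turn it on just far enough to bring the next slot in line with the cross hole in the stud, never going a second slot further and never backing it off. Then push the red-knobbed locking bolt all the way in, through the slot into the stud, let go, and leave the other things on the bench where they are.

Things in the scene. Friction and masses are not known exactly. Their poses are not given: they have to be found in the camera images.
- stud_top (a point): Upright steel stud, 25 mm across, fixed in the sample cell. This point is the centre of its flat top, 131 mm above the bench, on the axis about which the nut turns. z is up; x is the way the locking bolt slides in, along the stud's cross hole, whose centre is 19 mm below this point (a red line on the stud's top runs along the hole).
- cell: The fixed sample cell. Origin on the stud's axis at bench height, axes as stud_top. Grey base plate 210 x 110 x 12 mm (x from -150 to +60 mm), aluminium body 86 mm across at most and 70 mm high on the axis, and a blue guide for the bolt, 18 mm wide, its top 106 mm above the bench, x from -143 to -73 mm.
- nut_mid (a point): Brass hexagonal castle nut on the stud, 56 mm across flats, 65 mm across corners, 49 mm high. This point is its centre half-way up, on the axis, about 100 mm above the bench; z is up, x points square out of one of the six flats. Turned clockwise from above it sinks 1 mm per radian. Turned back when tight, it comes loose at once; it stays where it is left.
- crown_top (a point): Centre of the nut's top, 24.5 mm above nut_mid, axes as there. Above each flat the crown has a slot 13 mm wide and 18 mm deep: slots at x and every 60 degrees. Loose, the nut turns against 0.1 N m, for 0.7 to 1.9 rad, different each time and not told by its angle; tight, against 0.8 N m, and the washer goes with it.
- washer_tab (a point): Steel washer under the nut, 72 mm across, 5 mm thick, its top 75 mm above the bench, with a small red tab on its rim. This point is on top of the tab, 40 mm from the stud's axis. The washer stands still until the nut is tight and then turns with it; it stays where it is left.
- knob (a point): Red knob of the locking bolt: an upright cylinder 16 mm across and 22 mm high; this point is its centre, 131 mm above the bench. Below it a neck 13 mm across and 4 mm high, then the bolt. With the bolt drawn out it is 120 mm from the stud's axis on the -x side, with the bolt home 60 mm.
- bolt_end (a point): Centre of the flat front end of the locking bolt, a level steel bar 8 x 8 mm and 84 mm long; the knob stands on it 50 mm behind the end. Axes as stud_top: the bolt slides along x. It passes a slot that lies within about 4 degrees of its line; otherwise it strikes the nut's crown.
- bolt (a joint): How far the locking bolt has been slid in, m: 0 drawn out, 0.060 fully home (a stop). Sliding takes 2 N and it stays where it is left. Its end meets the nut's crown at about 0.042.
- red_piece: Bystander: reddish round test piece, 29 mm across, 13 mm high, standing on the base plate beside the guide. Origin at the centre of its underside.
- pliers: Bystander: pliers with orange handles, 182 mm long, lying on the bench. Origin under their middle.
- black_piece: Bystander: black round test piece, 29 mm across, 12 mm high, standing on the base plate on the other side of the guide. Origin at the centre of its underside.

How it is judged:
By the outcome, as a careful person would: the job done as asked, in the order asked, and still so for the second after the job is handed in, with the robot touching nothing.
It also fails if it takes over 69 s, if anything falls off the work surface, if the arm or the gripper's body presses on something with over 40 N, if the wrist force passes 120 N, or if a joint passes its speed limit or range.

## Working session

There is one attempt and no reset: what is moved stays moved. The work goes in short steps, each a Python script; the robot and the scene stay as the last script left them, time stands still between calls to the robot, and variables do not carry over. Pictures are saved under pics/ and viewed, at most 10 in all, crops included, and the job is handed in when it is done.

```bash
mkdir -p pics; python3 - <<'E'
from bench import env,monitor,eyes
import cv2,numpy as np
s=monitor.sense();print(s['clock'],s['position'],s['ee_rot'],s['finger_gap'],env.hold_point_z)
ims=[]
for n in("scene","side"):
    d=eyes.grab_frame(n);np.savez(n+'0.npz',**d);cv2.imwrite(f'pics/{n}0.png',cv2.resize(d['frame'][:,:,::-1],(800,600),interpolation=cv2.INTER_CUBIC));v=d['view'];print(n,-v[:3,:3].T@v[:3,3],d['mtx'][0,0])
E
```

```text
0.0 [0.20759145 0.48194263 0.23073574] [ 2.01995980e-01  9.79386142e-01 -5.83236151e-04 -2.60494278e-04] 0.999781735525709 0.0187
scene [ 0.0749454  -0.13424076  0.72706646] 434.52408033312605
side [0.4448818  0.9480667  0.65734445] 435.7298911425218
```

View pics/scene0.png

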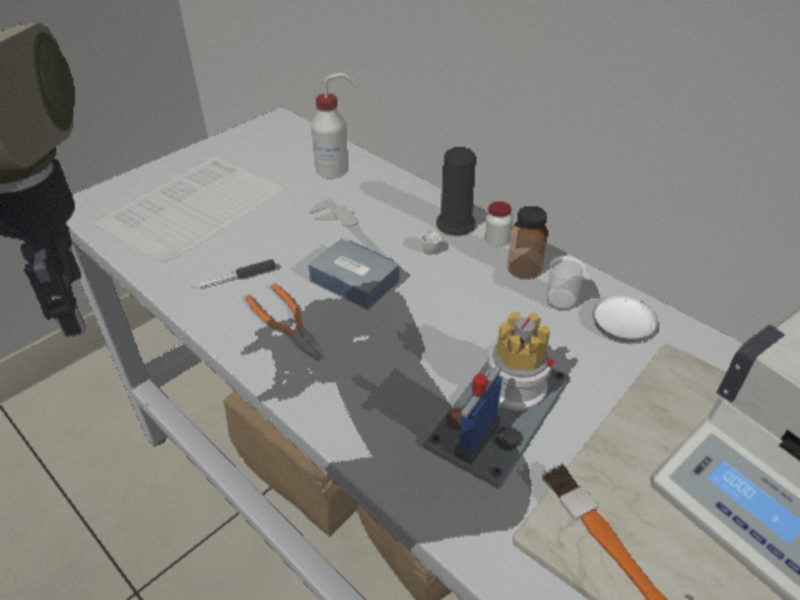

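View pics/side0.png

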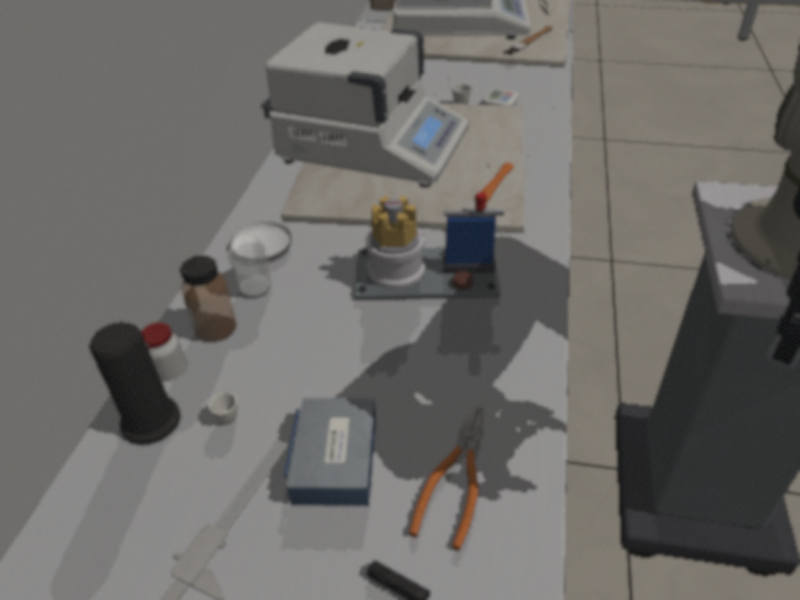

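The scene view shows the stud top at about (525,325) and the knob at (480,384) in the 800-px image. The nut's corners, the guide and both test pieces are also visible. The side view shows the nut at (393,222) and the knob at (482,202).

```bash
cat > h.py <<'E'
import numpy as np,cv2
from bench import env,kinematics,monitor,eyes,job
from scipy.spatial.transform import Rotation as R
def onplane(d,uv,z):
    v=d['view'];c=-v[:3,:3].T@v[:3,3]
    r=v[:3,:3].T@np.linalg.inv(d['mtx'])@[uv[0],uv[1],1.];return c+r*(z-c[2])/r[2]
def proj(d,p):
    q=d['mtx']@(d['view'][:3,:3]@np.asarray(p)+d['view'][:3,3]);return q[:2]/q[2]
def down(yaw): # tool z down, tool y axis along world angle yaw+90 (tool x along yaw)
    return (R.from_euler('z',yaw)*R.from_euler('x',np.pi)).as_quat()
def red(d):
    h=cv2.cvtColor(d['frame'],cv2.COLOR_RGB2HSV)
    m=((h[...,0]<6)|(h[...,0]>174))&(h[...,1]>170)&(h[...,2]>70)
    n,l,st,c=cv2.connectedComponentsWithStats(m.astype(np.uint8));return [(st[i].tolist(),c[i].round(1).tolist()) for i in range(1,n) if st[i,4]>3]
def grab(n,name=None):
    d=eyes.grab_frame(n)
    if name: np.savez(name+'.npz',**d);cv2.imwrite(f'pics/{name}.png',cv2.resize(d['frame'][:,:,::-1],(800,600),interpolation=cv2.INTER_CUBIC))
    return d
E
python3 - <<'E'
from h import *
d=dict(np.load('scene0.npz'));s=dict(np.load('side0.npz'))
k=.64
st=onplane(d,(525*k,325*k),.131);kn=onplane(d,(480*k,384*k),.131)
print(st,kn,np.linalg.norm(st-kn)); print(onplane(s,(393*k,207*k),.131),onplane(s,(482*k,202*k),.131))
print(red(d)); print(red(s))
yaw=np.arctan2(*(st-kn)[[1,0]]);print(yaw)
for y in np.arange(-3,3.2,.5):
    q=kinematics.ik([st[0],st[1],.30],down(y)); print(y,None if q is None else np.round(q,2))
w=grab('wrist');v=w['view'];T=monitor.sense();Rt=R.from_quat(T['ee_rot']).as_matrix()
print('cam in tool',Rt.T@(-v[:3,:3].T@v[:3,3]-T['position']), (v[:3,:3]@Rt).round(2),w['mtx'][0,0])
E
```

```text
[0.61600596 0.18266133 0.131     ] [0.50205638 0.161343   0.131     ] 0.11592661286152511
[0.61732003 0.19494156 0.131     ] [0.49913753 0.16455886 0.131     ]
[([351, 231, 2, 3, 5], [351.6, 231.8]), ([304, 241, 7, 10, 38], [306.8, 244.1])]
[([306, 124, 5, 9, 28], [307.9, 127.2])]
0.18494769278499543
-3.0 [ 0.11  0.56  0.96  0.    1.62 -1.61]
-2.5 [ 0.11  0.56  0.96  0.    1.62 -2.11]
-2.0 [ 0.11  0.56  0.96  0.    1.62 -2.61]
-1.5 None
-1.0 [ 0.11  0.56  0.96 -0.    1.62  2.68]
-0.5 [ 0.11  0.56  0.96 -0.    1.62  2.18]
0.0 [ 0.11  0.56  0.96 -0.    1.62  1.68]
0.5 [ 0.11  0.56  0.96 -0.    1.62  1.18]
1.0 [ 0.11  0.56  0.96 -0.    1.62  0.68]
1.5 [ 0.11  0.56  0.96 -0.    1.62  0.18]
2.0 [ 0.11  0.56  0.96  0.    1.62 -0.32]
2.5 [ 0.11  0.56  0.96  0.    1.62 -0.82]
3.0 [ 0.11  0.56  0.96  0.    1.62 -1.32]
cam in tool [ 0.06830417  0.00075099 -0.1422605 ] [[ 0.    1.    0.  ]
 [-0.96  0.   -0.27]
 [-0.27 -0.    0.96]] 303.2894268262494
```

```bash
python3 - <<'E'
from h import *
env.reach([.614,.187,.28],down(1.5)); d=grab('wrist','w1')
print(monitor.sense()['clock'],red(d)); print(proj(d,[.614,.187,.131]),proj(d,[.500,.163,.142]))
E
```

```text
2.0333 [([266, 181, 8, 3, 10], [269.8, 182.3]), ([140, 210, 14, 12, 115], [146.4, 215.7])]
[256.77517249 182.03244392] [142.52818956 216.0870148 ]
```

View pics/w1.png

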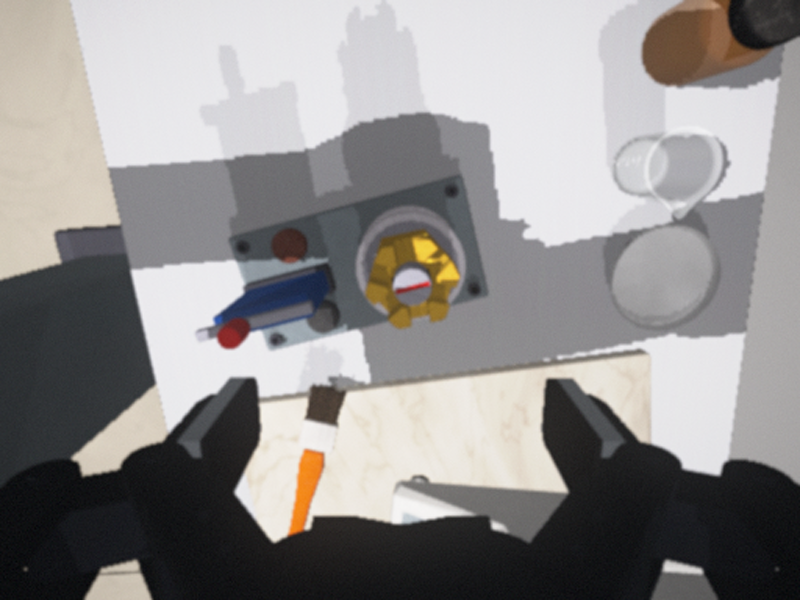

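The wrist view shows the stud top at about (411,286) with its red line tilted up to the right. The knob is at (233,332), and the crown slots are visible. I'll enlarge this to get the nut angle.

```bash
python3 - <<'E'
from h import *
d=dict(np.load('w1.npz'))
c=d['frame'][140:215,225:305,::-1];cv2.imwrite('pics/w1c.png',cv2.resize(c,None,fx=8,fy=8,interpolation=cv2.INTER_CUBIC))
st=onplane(d,(411.5*.64,285*.64),.131);kn=onplane(d,(233*.64,327*.64),.142)
print(st,kn,np.linalg.norm((st-kn)[:2]),np.arctan2(*(st-kn)[[1,0]]))
E
```

```text
[0.62046534 0.18618507 0.131     ] [0.50760533 0.16953867 0.142     ] 0.11408103961697226 0.14644019154592453
```

View pics/w1c.png

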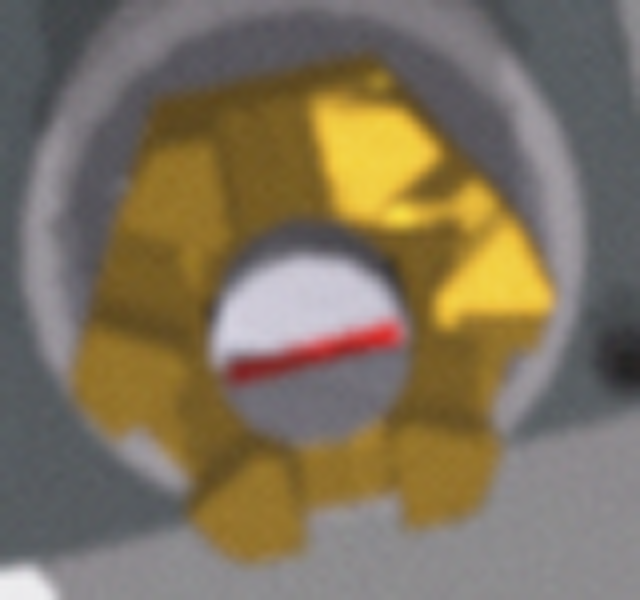

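The crop shows the stud centre at (312,350) and the red line running from (230,375) to (400,333). One slot pair runs from about (262,120) through the centre to (355,537).

```bash
python3 - <<'E'
from h import *
d=dict(np.load('w1.npz'));P=lambda u,v,z:onplane(d,((u+.0)/8+225-.44,v/8+140-.44),z)
st=P(312,350,.131);a,b=P(230,375,.131),P(400,333,.131)
an=lambda a,b:np.degrees(np.arctan2(*(b-a)[[1,0]]))
print('st',st,'line',an(a,b),np.linalg.norm(a-b))
z=.1245
t,bt=P(262,120,z),P(355,537,z);print('slot',an(bt,t),np.linalg.norm(t-bt),(t+bt)/2)
for p,q in [((310,100),(330,215)),((215,140),(235,225)),((305,550),(293,455)),((405,525),(390,430))]: print(an(P(*q,z),P(*p,z)))
# other slot pair edges: teeth right end (555,300),(435,325) ; left
print([ (np.linalg.norm((P(*c,z)-st)[:2]).round(4),an(st,P(*c,z)).round(1)) for c in [(555,305),(380,70),(155,105),(75,390),(250,562),(490,480)]])
s=dict(np.load('side0.npz'));sc=dict(np.load('scene0.npz'))
print(proj(s,st)/.64,proj(sc,st)/.64)
E
```

```text
st [0.62060528 0.18524823 0.131     ] line 10.392907309668006 0.02165691328495475
slot 98.67576456168632 0.05531158467987008 [0.62048153 0.18581274 0.1245    ]
96.2941725803701
99.02983982480526
-86.75379071544637
-84.42403788773113
[(np.float64(0.031), np.float64(4.0)), (np.float64(0.0347), np.float64(72.3)), (np.float64(0.0352), np.float64(119.4)), (np.float64(0.0307), np.float64(-171.1)), (np.float64(0.0308), np.float64(-108.4)), (np.float64(0.0297), np.float64(-43.0))]
[392.05766988 202.82224612] [525.54273346 322.15665875]
```

```bash
python3 - <<'E'
from h import *
x,y=.6206,.1855; r=np.radians
s=lambda:(lambda m:(round(m['clock'],2),m['position'].round(4).tolist(),m['contact_force'].round(1).tolist(),m['ft_torque'].round(2).tolist(),round(m['finger_gap'],3),m['gripper_force'],np.round(m['joint_efforts'][5],2)))(monitor.sense())
env.reach([x,y,.25],down(r(188))); print(s())
d=grab('wrist','w2')
print(env.movel([x,y,.075],velocity=.12,guard=15),s())
env.close_gripper(80);print(s())
E
```

```text
(3.6, [0.6205, 0.1857, 0.2501], [-0.0, -0.5, -0.5], [0.02, -0.0, 0.03], 0.999, 0.0, np.float64(-0.02))
False (5.26, [0.6209, 0.1856, 0.0757], [0.5, 0.2, 0.1], [-0.0, -0.01, 0.02], 1.001, 0.0, np.float64(0.0))
(5.64, [0.6209, 0.1845, 0.0761], [-2.4, -4.1, 7.1], [-0.92, 0.48, 0.11], 0.643, 83.08631524443626, np.float64(0.08))
```

View pics/w2.png

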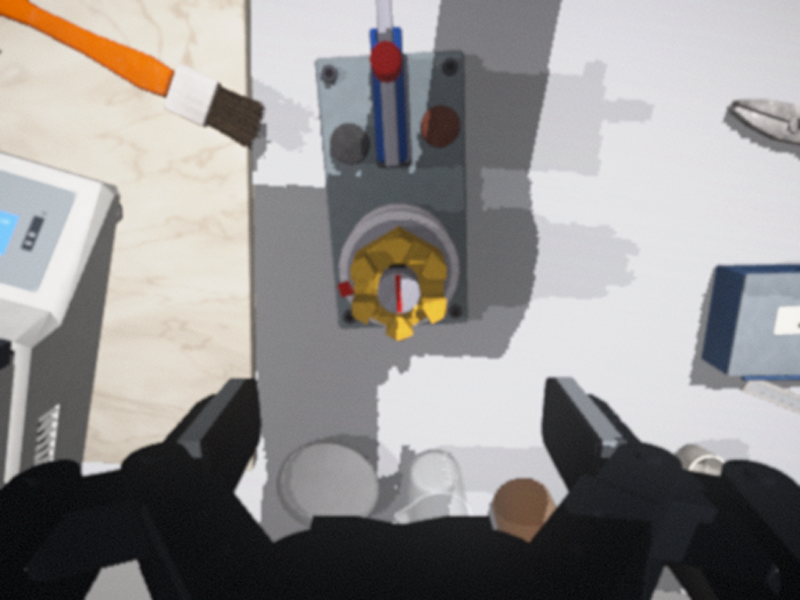

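The nut is gripped: the gap of 0.643 is about 55 mm, which matches the flats. The picture shows the knob top at (386,58), the stud at (400,290) and the tab at (346,289). Next I turn through the part that is certain to be loose and check the torque.

```bash
cat >> h.py <<'E'
X,Y,Z0=.6209,.1845,.0755
def yawdeg():
    a=R.from_quat(monitor.sense()['ee_rot']).as_matrix()[:,0];return np.degrees(np.arctan2(a[1],a[0]))%360
def st(t=''):
    m=monitor.sense();print(t,round(m['clock'],2),'yaw',yawdeg().round(2),m['position'].round(4),'F',m['contact_force'].round(1),'T',m['ft_torque'].round(2),'g',round(m['finger_gap'],3),'e6',round(m['joint_efforts'][5],2),flush=True);return m
def turn(yd): 
    env.reach([X,Y,Z0-.001*np.radians(188-yd)],down(np.radians(yd)))
E
python3 - <<'E'
from h import *
d=dict(np.load('w2.npz'));P=lambda u,v,z:onplane(d,(u*.64,v*.64),z)
s,k=P(400,290,.131),P(386,55,.142);print(s,k,np.linalg.norm((s-k)[:2]),np.degrees(np.arctan2(*(s-k)[[1,0]])))
# red line by mask, and guide rails by blue mask
f=d['frame'];h=cv2.cvtColor(f,cv2.COLOR_RGB2HSV)
m=((h[...,0]<8)|(h[...,0]>172))&(h[...,1]>110);v,u=np.nonzero(m);i=(abs(u-256)<12)&(abs(v-186)<14)
p=np.array([onplane(d,(a,b),.131)[:2] for a,b in zip(u[i],v[i])]);vx=cv2.fitLine(p.astype(np.float32),cv2.DIST_L2,0,1e-5,1e-5).ravel();print(len(p),np.degrees(np.arctan2(vx[1],vx[0]))%180,p.mean(0))
gu=np.array([onplane(d,(a*.64,b*.64),.106)[:2] for a,b in [(372,30),(376,165)]]);gv=np.array([onplane(d,(a*.64,b*.64),.106)[:2] for a,b in [(401,30),(410,165)]])
for g in(gu,gv):print(np.degrees(np.arctan2(*(g[1]-g[0])[::-1])))
st('start')
for a in (183,178,165,152): turn(a);st()
E
```

```text
[0.61861678 0.18578528 0.131     ] [0.50188556 0.16264106 0.142     ] 0.11900350493804095 11.214555745857531
68 11.21988 [0.62070435 0.18473189]
8.974945991361205
12.28354485037828
start 5.64 yaw 188.0 [0.6209 0.1845 0.0761] F [-2.4 -4.1  7.1] T [-0.92  0.48  0.11] g 0.643 e6 0.08
 5.89 yaw 183.11 [0.621  0.1843 0.0761] F [-2.8 -1.1  6.6] T [-0.24  0.54 -0.14] g 0.642 e6 0.16
 6.14 yaw 178.13 [0.6209 0.1843 0.076 ] F [-3.  -1.8  5.9] T [-0.27  0.49 -0.14] g 0.647 e6 0.08
 6.47 yaw 165.13 [0.621  0.1842 0.0758] F [-3.  -2.3  6. ] T [-0.41  0.49 -0.16] g 0.647 e6 0.1
 6.81 yaw 152.13 [0.621  0.1841 0.0755] F [-3.7 -1.8  5.5] T [-0.36  0.56 -0.12] g 0.643 e6 0.1
```

```bash
python3 - <<'E'
from h import *
for a in (148,144,140,136,132,128,124,120,116,112,109,106):
    turn(a);m=st()
    if abs(m['ft_torque'][2])>.35: env.hold(.2);st('tight');break
E
```

```text
7.06 yaw 148.13 [0.6209 0.1841 0.0754] F [-3.6 -3.8  6.3] T [-0.51  0.51 -0.11] g 0.649 e6 0.04
 7.31 yaw 144.2 [0.6209 0.1841 0.0754] F [-3.5 -4.   6.3] T [-0.49  0.52  0.32] g 0.642 e6 0.49
 7.56 yaw 140.22 [0.6209 0.184  0.0753] F [-3.9 -4.1  7.4] T [-0.53  0.56  0.46] g 0.643 e6 0.66
tight 7.76 yaw 140.24 [0.6209 0.1841 0.0754] F [-4.6 -3.7  6.2] T [-0.49  0.55  0.53] g 0.646 e6 0.51
```

```bash
python3 - <<'E'
from h import *
for a in (130,118,108,101): turn(a);st()
env.hold(.2);st();env.release();st('rel')
env.movel([X,Y,.25],velocity=.15);d=grab('wrist','w3');st()
sx=grab('scene','sc3')
c=d['frame'][135:220,205:310,::-1];cv2.imwrite('pics/w3c.png',cv2.resize(c,None,fx=7,fy=7,interpolation=cv2.INTER_CUBIC))
print(red(d))
E
```

```text
8.05 yaw 130.19 [0.6209 0.184  0.0753] F [-4.  -4.9  7.1] T [-0.65  0.69  0.31] g 0.645 e6 0.53
 8.37 yaw 118.19 [0.6208 0.184  0.0753] F [-5.3 -4.2  9.3] T [-0.74  0.84  0.26] g 0.649 e6 0.49
 8.66 yaw 108.19 [0.6208 0.1839 0.0752] F [-5.8 -4.5  9.7] T [-0.74  0.96  0.31] g 0.646 e6 0.53
 8.91 yaw 101.2 [0.6208 0.1839 0.0752] F [-7.  -6.1 11. ] T [-0.83  1.05  0.32] g 0.645 e6 0.63
 9.11 yaw 101.22 [0.6208 0.1838 0.0752] F [-6.4 -5.  11. ] T [-0.79  1.07  0.34] g 0.646 e6 0.36
rel 9.53 yaw 101.03 [0.6209 0.1846 0.0738] F [-0.1 -0.6  0.2] T [ 0.05 -0.04  0.04] g 0.996 e6 -0.01
 10.9 yaw 101.0 [0.6206 0.1845 0.249 ] F [ 0.5  0.4 -0.5] T [-0.03  0.02  0.02] g 1.004 e6 -0.0
[([110, 184, 15, 14, 162], [116.8, 190.6]), ([246, 188, 22, 2, 44], [256.5, 188.5]), ([238, 206, 5, 3, 10], [239.9, 207.1])]
```

View pics/w3c.png

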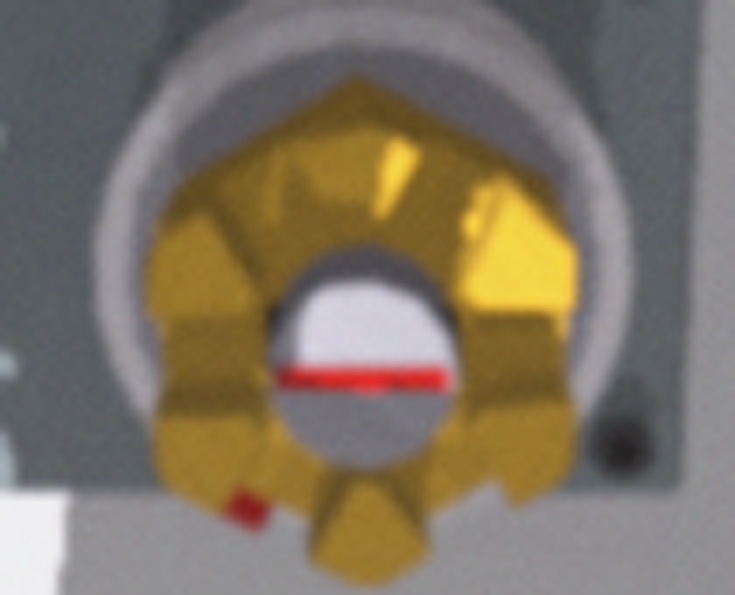

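The slots and the red line are both level in the picture, so the nut is aligned. I'll check how far the tab moved, then work the bolt.

```bash
python3 - <<'E'
from h import *
S=np.array([.6207,.1847])
for n,uv in(('w2',(346*.64,289*.64)),('w3',(239.9,207.1))):
    p=onplane(dict(np.load(n+'.npz')),uv,.075)[:2]-S;print(n,np.linalg.norm(p),np.degrees(np.arctan2(p[1],p[0])))
u=np.array([np.cos(np.radians(11)),np.sin(np.radians(11))]);K=S-.12*u
d=dict(np.load('w3.npz'));print(K,onplane(d,(116.8,190.6),.135))
env.reach([*K,.22],down(np.radians(191)))
print(env.movel([*K,.118],velocity=.1,guard=10));st()
env.close_gripper(40);m=st('grip');p=m['position'][:2]
for e in (.038,.061):
    g=env.movel([*(p+e*u),m['position'][2]],velocity=.04,guard=25);q=st(str(g));print('slid',(q['position'][:2]-p)@u)
    if g:break
E
```

```text
w2 0.03776300997344962 -64.22666528927098
w3 0.039953711671301725 -105.97462870575878
[0.50290474 0.16180292] [0.5008087  0.16061722 0.135     ]
False
 13.53 yaw 191.0 [0.5033 0.1619 0.1186] F [0.5 0.4 0.4] T [ 0.02  0.   -0.04] g 0.999 e6 0.0
grip 14.18 yaw 191.0 [0.503  0.1617 0.1182] F [-0.9 -1.   3.1] T [-0.21  0.14 -0.01] g 0.164 e6 0.01
False 15.28 yaw 190.99 [0.5406 0.1689 0.1182] F [ 2.8 -3.   1.5] T [-0.46 -0.38  0.01] g 0.171 e6 -0.0
slid 0.038320759517226036
False 16.0 yaw 191.01 [0.5619 0.1731 0.1181] F [-9.4 -6.5  7.6] T [-1.07  1.41  0.01] g 0.17 e6 -0.01
slid 0.06007205163524098
```

```bash
python3 - <<'E'
from h import *
u=np.array([np.cos(np.radians(11)),np.sin(np.radians(11))]);m=monitor.sense();p=m['position']
print(env.movel([*(p[:2]+.003*u),p[2]],velocity=.03,guard=12));st()
env.release();p=monitor.sense()['position'];env.movel([p[0],p[1],.25],velocity=.12)
env.reach([.60,.18,.28],down(np.radians(101)));d=grab('wrist','w4');st()
S=np.array([.6207,.1847]);
for a,c in red(d):
    k=onplane(d,c,.135)[:2];print(a,k,np.linalg.norm(k-S))
E
```

```text
False
 16.25 yaw 191.03 [0.562  0.1731 0.118 ] F [-19.4  -9.9  14.7] T [-1.53  3.28 -0.01] g 0.168 e6 -0.02
 19.63 yaw 101.05 [0.5999 0.18   0.2798] F [-0.6  0.3 -0.1] T [-0.02  0.02 -0.06] g 1.002 e6 -0.0
[209, 172, 16, 18, 211] [0.56174275 0.17378222] 0.059959616417119665
[268, 180, 20, 1, 20] [0.6199563  0.18592505] 0.0014331172950382673
[257, 197, 5, 3, 7] [0.60634717 0.16425234] 0.02498220328775871
```

View pics/w4.png

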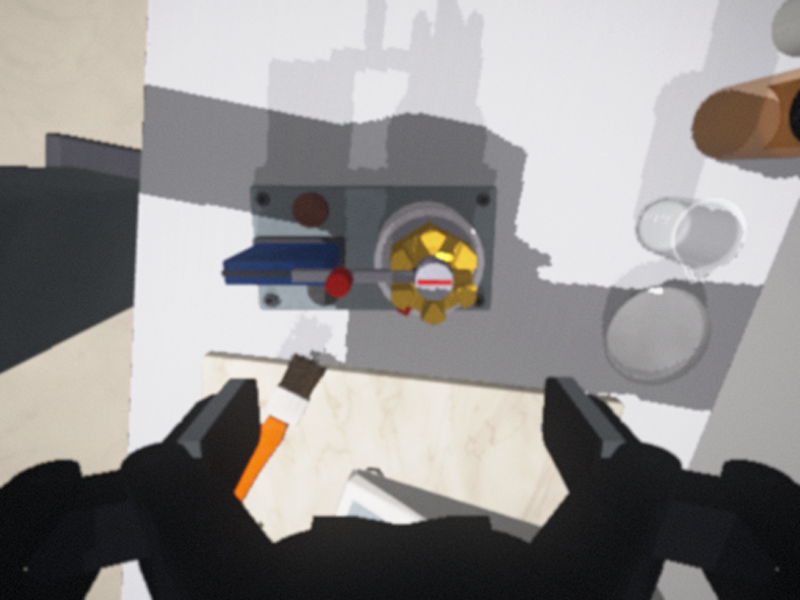

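The picture shows the bolt through the slot, with the knob at (338,283), 60 mm from the stud's axis. The test pieces haven't moved and the arm is clear.

```bash
python3 -c "
from bench import job
print(job.hand_in())"
```

```text
the job is handed in; nothing more can be done
None
```

The job is done and handed in at about 20 s on the robot's clock: the nut went tight after about 45° and was turned on about 42° more to the next slot, the bolt is fully home (knob 60 mm from the stud's axis), and the arm is clear with both test pieces where they were.

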